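# Screw the fixture clamp down on the parallel

### The job

Two identical screw clamps are bolted to the island; a steel parallel bar lies in one of them, loose. Tighten that clamp: turn its knurled knob clockwise (seen from above) until it stops tight, so that the bar is held where it lies, then let go. Leave the knob of the empty clamp as it is.

Things in the scene. Friction and masses are not known exactly. Their poses are not given: they have to be found in the camera images.
- clamp_screw (a joint): screw of the clamp that has the bar in it, rad; grows as its knob is turned clockwise seen from above; 1.4 is the firm stop (tight). Starts at 0.2 to 0.6, so 0.8 to 1.2 rad remain: one grasp. The knob sinks 2.5 mm per rad and stays where left. Friction 0.12 N m; from about 0.8 rad its sprung foot presses the bar, up to 10 N at the stop, hardly felt in the turning
- clamp_knob: knob to turn: round, upright, knurled steel, 34 mm across, 26 mm tall, on the clamp with the bar. Origin: grip point on its axis, 8 mm below its top, about 85 mm above the island (TCP may go there); does not spin, z up; grip from any side. Clamp: fixed grey C-frame, steel base 112 x 64 x 12 mm, arm 58 mm high (boss 60) over the base, column on the side away from the robot
- bar: the parallel: plain ground steel bar, 10 x 120 x 20 mm (long along its y), origin in the middle of its underside; loose, rests on the clamp's base (12 mm high) under the screw and sticks out on both sides
- spare_clamp_rim (a point): point on the rim of the knob of the other, empty clamp (same build), 17 mm from its axis at grip height; that knob must not be turned

How it is judged:
By the outcome, as a careful person would: the job done as asked, in the order asked, and still so for the second after the job is handed in, with the robot touching nothing.
It also fails if it takes over 32 s, if anything falls off the work surface, if the arm or the gripper's body presses on something with over 40 N, if the wrist force passes 120 N, or if a joint passes its speed limit or range.

### The arm

A 6-joint arm with a two-finger parallel gripper is mounted at the origin on a cart in front of the work surface, level with it; the furniture and walls round the work are solid. World frame = base frame: x ahead of the robot, y to its left, z up, the work surface at z = 0. Lengths are in mm, angles in rad, forces in N, time in s.
With the tool pointing down it reaches from about 275 to 825 mm from the base axis. Payload 4.9 kg.
Tool frame: the origin (TCP) lies between the finger pads, 19 mm behind the fingertips; this is the grasp point; z points along the fingers, y is the line along which they close (so a half turn about z gives the same grasp; the last joint's range is limited). The gripper opens to 85 mm and grips with 20 to 120 N. Pads are 22 mm wide; open, the fingers measure 114 mm over their backs; the gripper's body (76 mm by 85 mm) begins 54 mm behind the grasp point. The pads swing forward as they close: fully open they stand 13 mm farther back than shut.
Start: joints at [1.046, 0.326, -0.193, 1.052, 0, 1.437], TCP at [209.507, 508.552, 249.981] pointing down, gripper open.
Joint ranges: [-2.65, 2.65], [-0.97, 1.79], [-1.3, 1.35], [-1.93, 2.1], [-1.47, 1.37], [-3.14, 3.14]. Speed limits (rad/s): [2.57, 2.57, 3.14, 3.14, 3.14, 3.14].

### API

Orientations are given as [roll, pitch, yaw] about the fixed x, y, z axes, in that order (R = Rz(yaw) Ry(pitch) Rx(roll)).
In Python, from bench import bot, solve_ik, imaging gives the robot as it stands. Calls block until the motion is done:
- bot.move_ptp(position, orientation): joint-space move of the TCP to a pose.
- bot.movel(position, rot=None, max_speed=150, threshold=None): straight line of the TCP; rot=None keeps the orientation; max_speed is the mean speed in mm/s. With threshold (N) it stops when the force on the tool has changed by that much, and returns True; else False.
- bot.move_j(angles): joint-space move.
- bot.grip(opening, effort=None): opening from 0.0 (shut) to 1.0 (fully open); effort is the grip in N (None keeps the last); returns when the fingers have stopped.
- bot.dwell(seconds).
- solve_ik(position, orientation): joint angles nearest the present ones, or None.
- bot.get_state(): the state.
- imaging.capture(name): name is "scene" or "top" or "wrist"; returns the picture (420x560x3 uint8, blue, green, red); there is no depth.
- imaging.camera_model(name): a dict with "K" (3x3 intrinsics, pixels), "position" and "rotation" of the camera in the world. Camera axes: x right, y up, looking along -z (the intrinsics and any distortion apply to the point x, -y, -z); pixel columns grow to the right and rows downward; lengths in mm; the calibration is good to about 2 mm. A picture is of the moment at which its call begins: read the wrist's pose just before it. camera_model takes no time and is no camera call; for the wrist camera it gives the pose at the moment of the call.
A pose or a line that the arm cannot do raises bot.IKError and nothing moves.
- bot.sign_off(): hands the job in; it is judged then, once.
The state is a dict: "t": time; "qpos": joint angles; "joint_velocities": joint speeds; "effort": joint torques, N m; "tcp_pos": TCP position; "orientation": TCP orientation; "contact_force": force on the tool from outside, world axes, zero at the start; "wrist_torque": the same for the moment, N m; "opening": opening from 0.0 (shut) to 1.0 (fully open); "gripper_force": force on a finger pad.
Only numpy, scipy, OpenCV 4.12 (cv2) and the standard library are available. Lean on these libraries where they do the work, as an engineer would, in place of code of your own. Each camera call takes 0.05 s, during which the arm holds its last target. There are 200 camera calls.

## Working session

There is one attempt and no reset: what is moved stays moved. The work goes in short steps, each a Python script; the robot and the scene stay as the last script left them, time stands still between calls to the robot, and variables do not carry over. Pictures are saved under pics/ and viewed, at most 10 in all, crops included, and the job is handed in when it is done.

```bash
mkdir -p pics; ls; python3 - <<'E'
from bench import bot, solve_ik, imaging
import cv2, numpy as np
for n in("top","scene"):
    im=imaging.capture(n); cv2.imwrite(f"pics/{n}0.png",im)
    m=imaging.camera_model(n); print(n,m)
print(bot.get_state())
E
```

```text
pics
top {'K': array([[521.30898657,   0.        , 281.71094236],
       [  0.        , 521.30898657, 205.26139048],
       [  0.        ,   0.        ,   1.        ]]), 'position': array([ 306.32315927,  -50.50228452, 1072.57256733]), 'rotation': array([ 0.20902609,  0.00278987, -1.6088623 ])}
scene {'K': array([[532.31340094,   0.        , 279.49300315],
       [  0.        , 532.31340094, 205.07071112],
       [  0.        ,   0.        ,   1.        ]]), 'position': array([-174.21767859, -497.07484264,  614.81403482]), 'rotation': array([ 1.02261989, -0.00207004, -1.01860377])}
{'t': 0.1, 'qpos': array([ 1.04581862e+00,  3.26893622e-01, -1.93462440e-01,  1.05196882e+00,
       -1.73543101e-06,  1.43660272e+00]), 'joint_velocities': array([ 0.00039403, -0.00051883,  0.00306633,  0.0013343 ,  0.00026165,
        0.00031385]), 'effort': array([ 6.57186447e-04, -4.44239366e+01,  2.63038337e+01,  7.86380377e-03,
       -1.58147782e-04,  2.15488704e-06]), 'tcp_pos': array([209.2516761 , 508.13153066, 249.27524128]), 'orientation': array([-3.14007760e+00, -2.02788077e-04,  2.75080840e+00]), 'contact_force': array([-0.08737607,  0.34275341, -0.29081938]), 'wrist_torque': array([-0.02705288,  0.03465998, -0.00588622]), 'gripper_force': 0.0, 'opening': 0.9966964445302798}
```

View pics/top0.png

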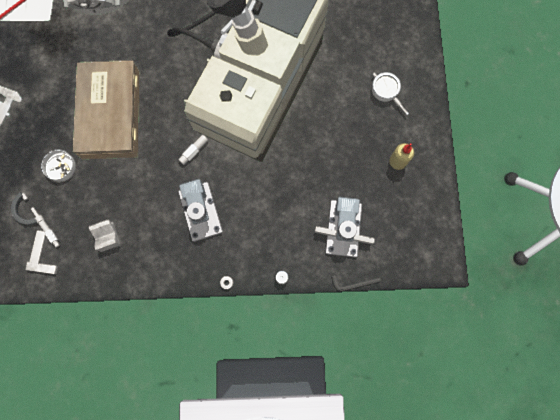

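View pics/scene0.png

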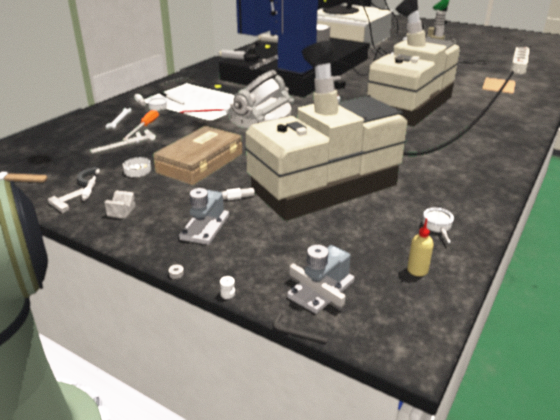

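The top view shows the clamp with the bar at about (347,229), with its column up-image, and the empty clamp at (196,211). In the scene view the same knobs are at (318,252) and (199,195).

```bash
cat > h.py <<'E'
import cv2, numpy as np
from scipy.spatial.transform import Rotation as R
from bench import bot, solve_ik, imaging
def ray(m,u,v):
    K=np.array(m["K"]); d=np.linalg.inv(K)@[u,v,1]
    rot=np.array(m["rotation"]); Rm=rot if rot.shape==(3,3) else R.from_euler("xyz",rot).as_matrix()
    return np.array(m["position"]), Rm@(np.array([d[0],-d[1],-d[2]]))
def onplane(m,u,v,z):
    o,d=ray(m,u,v); return o+d*(z-o[2])/d[2]
def cross(r1,r2):
    (a,d),(b,e)=r1,r2
    s=np.linalg.lstsq(np.stack([d,-e],1),b-a,rcond=None)[0]
    p,q=a+s[0]*d,b+s[1]*e
    return (p+q)/2,np.linalg.norm(p-q)
E
python3 - <<'E'
from h import *
t=cv2.imread("pics/top0.png")[180:270,300:390]; s=cv2.imread("pics/scene0.png")[230:320,275:365]
c=np.hstack([cv2.resize(x,(396,396),interpolation=cv2.INTER_CUBIC) for x in(t,s)])
cv2.imwrite("pics/crop.png",c)
mt,ms=[imaging.camera_model(n) for n in("top","scene")]
print(onplane(mt,347.5,229.5,93),onplane(ms,318,251,93),cross(ray(mt,347.5,229.5),ray(ms,318,251)))
E
```

```text
[ 462.15438572 -178.88749696   93.        ] [ 463.71364431 -179.86116959   93.        ] (array([ 462.58260464, -179.52560354,   93.38458752]), np.float64(1.657053396115335))
```

View pics/crop.png

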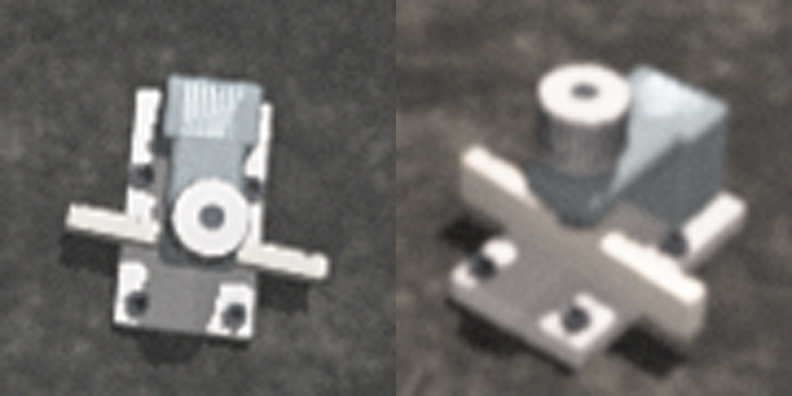

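The crop shows the knob's top centre at about (347.6,228.8) in the top view and (317.5,250.9) in the scene view. The arm and column run behind it, towards +x. Next I check the heights and the arm direction, then take a wrist view from above.

```bash
python3 - <<'E'
from h import *
mt,ms=[imaging.camera_model(n) for n in("top","scene")]
T=lambda x,y:ray(mt,300+x/4.4-.4,180+y/4.4-.4)
S=lambda x,y:ray(ms,275+(x-396)/4.4-.4,230+y/4.4-.4)
for n,a,b in(("knobtop",(211,216),(584,93)),("colL",(170,78),(640,70)),("colR",(262,85),(725,103)),("barL",(70,215),(475,155)),("barR",(325,265),(695,300))):
    print(n,cross(T(*a),S(*b)))
k,_=cross(T(211,216),S(584,93))
f=[onplane(mt,300+x/4.4-.4,180+y/4.4-.4,12)[:2] for x,y in((114,322),(252,338),(136,90),(270,105))]
print(f); d=(f[2]+f[3]-f[0]-f[1]); phi=np.arctan2(d[1],d[0]); print("phi",phi)
for y in (phi+.65,phi+.65+np.pi):
    for z in(220,86): print(solve_ik([k[0],k[1],z],[np.pi,0,y]), solve_ik([k[0],k[1],z],[np.pi,0,y-1.3]))
y0=phi+.65+np.pi
bot.move_ptp([k[0],k[1],220],[np.pi,0,y0])
m=imaging.camera_model("wrist"); im=imaging.capture("wrist"); cv2.imwrite("pics/w1.png",im)
s=bot.get_state();print(s["t"],s["tcp_pos"],s["orientation"],s["contact_force"],s["wrist_torque"])
o,dd=m["position"],0
Rm=R.from_euler("xyz",m["rotation"]).as_matrix(); c=Rm.T@(np.r_[k[:2],93]-o); p=m["K"]@[c[0],-c[1],-c[2]]; print("pred px",p[:2]/p[2])
E
```

```text
knobtop (array([ 463.5430841 , -178.89320976,   93.31350688]), np.float64(0.37798018523910093))
colL (array([ 533.24681422, -169.00996565,   57.52648728]), np.float64(0.5492813178823917))
colR (array([ 527.56059228, -209.74094417,   60.48459495]), np.float64(1.1694955301808778))
barL (array([ 477.06830784, -123.24714984,   32.14969715]), np.float64(2.047814100404062))
barR (array([ 448.64270699, -237.32831713,   29.92735753]), np.float64(1.7391510826365517))
[array([ 428.77773238, -141.60886804]), array([ 418.91018003, -205.00674379]), array([ 538.39975345, -158.12850753]), array([ 528.69543333, -221.00268537])]
phi -0.14712652003441212
[-0.51699069  0.25226965 -0.37622371  0.94230297  0.          2.12172849] [-0.51699069  0.25226965 -0.37622371  0.94230297  0.         -2.86145682]
[-0.51699069  0.41029282 -0.5466026   0.6139009   0.          2.12172849] [-0.51699069  0.41029282 -0.5466026   0.6139009   0.         -2.86145682]
[-0.51699069  0.25226965 -0.37622371  0.94230297  0.         -1.01986417] [-0.51699069  0.25226965 -0.37622371  0.94230297  0.          0.28013583]
[-0.51699069  0.41029282 -0.5466026   0.6139009   0.         -1.01986417] [-0.51699069  0.41029282 -0.5466026   0.6139009   0.          0.28013583]
2.7417 [ 463.75397869 -178.34107075  220.03278468] [ 3.14152866e+00  1.23203908e-04 -2.63774965e+00] [ 0.22975159 -0.01648219  0.72017734] [0.01045332 0.01811684 0.02034312]
pred px [280.18301963 206.95540136]
```

View pics/w1.png

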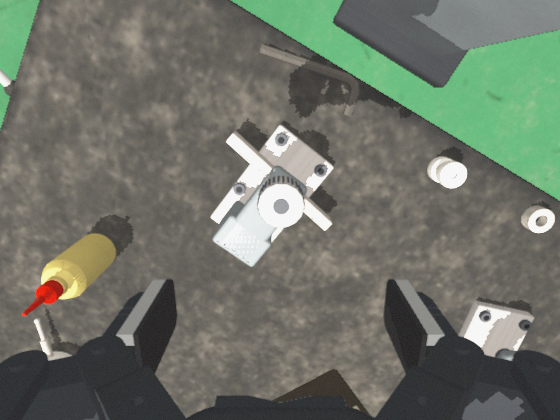

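The wrist view puts the knob at about (281,206), against a prediction of (280,207). The measurement agrees to about 0.6 mm, and the arm top at z≈58–60 leaves room for the fingertips. I'll grasp now.

```bash
python3 - <<'E'
from h import *
k=np.array([463.5,-178.7]); y0=-0.147+.65+np.pi
bot.grip(0.75,80)
print(bot.movel([*k,120],max_speed=150), bot.movel([*k,86],max_speed=60,threshold=8))
s=bot.get_state();print(s["t"],s["tcp_pos"],s["contact_force"])
bot.grip(0.0,80); bot.dwell(.2)
s=bot.get_state();print(s["t"],s["opening"]*85,s["gripper_force"],s["contact_force"],s["wrist_torque"],s["tcp_pos"])
E
```

```text
False False
4.625 [ 463.47947614 -178.6922671    85.86860171] [ 0.11525603 -0.49468292  0.17701407]
5.2167 31.875235644745576 78.58799815177917 [-2.44329708  3.72521999  6.20101903] [0.5513299  0.41744911 0.05872924] [ 463.33112892 -177.98747933   86.71458851]
```

```bash
python3 - <<'E'
from h import *
k=np.array([463.5,-178.7]); y0=-0.147+.65+np.pi
a=0;n=0
while a<1.34:
    a+=.08
    bot.move_ptp([*k,86-2.5*a],[np.pi,0,y0-a])
    s=bot.get_state(); yaw=(s["orientation"][2]-y0+np.pi)%(2*np.pi)-np.pi
    print(round(a,2),round(s["t"],2),round(yaw,3),s["contact_force"].round(1),s["wrist_torque"].round(2),round(s["gripper_force"]))
    tz=abs(s["wrist_torque"][2]); n=n+1 if tz>.7 else 0
    if tz>1.5 or n>=3 or s["t"]>24: break
E
```

```text
0.08 5.47 -0.08 [-2.5  1.5  6.4] [ 0.65  0.41 -0.18] 79
0.16 5.72 -0.16 [-1.2  2.4  6.2] [ 0.59  0.41 -0.14] 79
0.24 5.97 -0.24 [-2.   2.1  5.6] [ 0.53  0.39 -0.21] 79
0.32 6.22 -0.32 [-2.5  3.   6.8] [ 0.57  0.45 -0.12] 79
0.4 6.47 -0.4 [-1.9  2.6  7.3] [ 0.55  0.44 -0.11] 79
0.48 6.72 -0.48 [-2.2  1.7  6.9] [ 0.5   0.47 -0.12] 79
0.56 6.97 -0.56 [-2.1  2.2  6.9] [ 0.45  0.45 -0.18] 79
0.64 7.22 -0.64 [-1.3  2.4  7.5] [ 0.46  0.5  -0.12] 79
0.72 7.47 -0.72 [-3.   2.9  7.2] [ 0.5   0.5  -0.15] 79
0.8 7.72 -0.8 [-2.3  2.   7.3] [ 0.41  0.53 -0.13] 79
0.88 7.97 -0.88 [-2.2  1.1  7.4] [ 0.44  0.52 -0.08] 79
0.96 8.22 -0.958 [-2.1  1.2  9. ] [0.28 0.68 0.76] 79
1.04 8.47 -1.038 [-1.5 -0.8  4.8] [-0.07  0.09  0.77] 79
1.12 8.72 -1.116 [ 1.3 -2.6  6.2] [-0.59 -0.27  1.02] 80
```

The torque rose from about 0 to 0.76–1.0 N m at about 0.9 rad and then stayed there, which is the firm stop with the grip slipping. I'll release, retreat and check.

```bash
python3 - <<'E'
from h import *
bot.grip(0.75); p=bot.get_state()["tcp_pos"]
bot.movel([463.5,-178.7,200],max_speed=120)
bot.move_ptp([330,100,280],[np.pi,0,np.pi])
s=bot.get_state();print(s["t"],s["contact_force"])
a,b=imaging.capture("top"),imaging.capture("scene"); cv2.imwrite("pics/top1.png",a);cv2.imwrite("pics/scene1.png",b)
c=np.vstack([np.hstack([cv2.resize(x,(300,300),interpolation=cv2.INTER_CUBIC) for x in(t[180:270,300:390],q[230:320,275:365])]) for t,q in((cv2.imread("pics/top0.png"),cv2.imread("pics/scene0.png")),(a,b))])
cv2.imwrite("pics/cmp.png",c)
E
```

```text
11.475 [ 0.26115414 -0.38108831  0.57000526]
```

View pics/cmp.png

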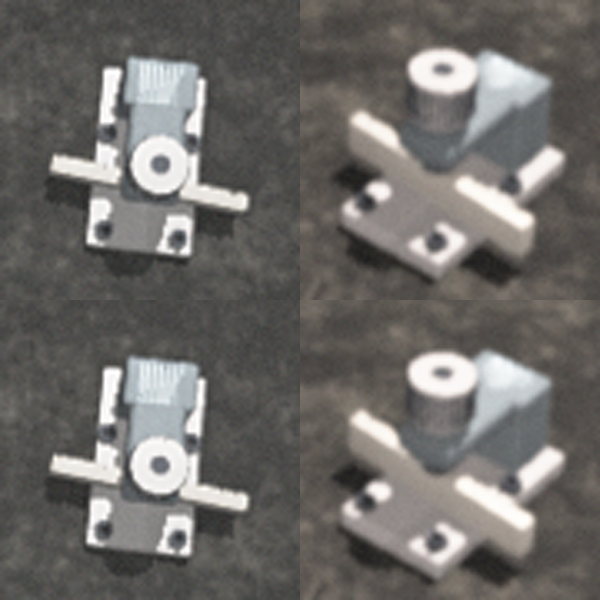

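The knob has sunk about 1.3 px in the scene view (roughly 2 mm, as expected for 0.9 rad). The bar has not moved, and the robot is clear of everything.

```bash
python3 -c "
from bench import bot
print(bot.sign_off())"
```

```text
the job is handed in; nothing more can be done
None
```

I tightened the clamp holding the bar to its firm stop after about 0.9 rad clockwise. The bar did not move, I never went near the empty clamp's knob, and I handed the job in with the robot clear, at about 11.5 s on its clock.

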